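# Clamp a game-piece blank in the engraving chuck

## Task

Lay the largest of the three wooden game-piece blanks flat between the open jaws of the chuck, its point facing the notched jaw, and let go of it. Then push the bars of the chuck's sleeve round, clockwise seen from above, until both jaws hold the blank firmly, its point in the notch. Leave the two smaller blanks, the bottle, the card stand and the pen pot where they stand.

Things in the scene. Friction and masses are not known exactly. Their poses are not given: they have to be found in the camera images.
- chuck: Fixed self-centring fixture chuck, axis upright, fixed to the table. Origin on its axis at table height. Foot disc radius 70, 10 high; flat top face radius 57 at z 48. The two jaws slide along its x axis on the top face: the notched jaw on the +x side, the flat jaw on the -x side. They close on the axis symmetrically, so a clamped blank is centred.
- sleeve (a joint): Rotation of the knurled steel sleeve (radius 60, z 22 to 44) about the chuck's axis, rad. Grows clockwise seen from above, which closes the jaws: each jaw moves 7 mm inward per rad; the jaw faces are 76 mm apart (notch bottom to flat jaw) at 0, and meet the ends of the 44 mm blank at about 2.3. Starts at 0 to 0.9. About 0.25 N m of friction: it stays where it is left. Stop at 2.7.
- bar0_end (a point): Ball (radius 7) at the outer end of one of the sleeve's three identical radial steel bars (rods of radius 5, centre line at height 33, clear from 60 to 97 mm from the axis, 120 degrees apart); the point is the ball's centre, 104 mm from the axis. It turns with the sleeve.
- bar1_end (a point): The same on the second bar.
- bar2_end (a point): The same on the third bar.
- jaw_flat: Flat-faced steel jaw block 20 x 30 wide, top at z 64 (origin on the chuck's axis when the sleeve is at 0, moves along the chuck's +x as it closes; its face is 38 mm to -x of its origin).
- jaw_notch: Jaw with a V notch that fits the blank's point, 30 wide, top at z 64 (origin on the chuck's axis when the sleeve is at 0, moves along the chuck's -x as it closes; the notch bottom is 38 mm to +x of its origin, the notch's lips 8 mm nearer the axis).
- blank: The largest wooden blank: a five-sided shogi-piece shape 44 long, 38 wide at its base, narrowing to 32 at the shoulders, 14 thick, about 25 g. Origin at mid-length at the centre of its underside; x points to its point, z up. Its straight sides run from 22 mm behind the origin to 13 mm ahead of it. It starts on the piece stand.
- blank_tip (a point): The point of the large blank, at half its thickness, 22 mm along its x.
- stand: Fixed low dark wooden piece stand 150 x 170, top at height 18. Origin at the centre of its underside.
- small_a: Middle-sized blank 30 x 25 x 10, same shape, on the stand. Leave alone. Origin at the centre of its underside.
- small_b: Smallest blank 26 x 21 x 9, same shape, on the stand. Leave alone. Origin at the centre of its underside.
- bottle: White pump bottle, radius 32, spout up to 35 mm out to its -x, 158 high, loose near the chuck. Leave alone. Origin at the centre of its underside.
- card: Card stand 45 x 70 foot with an upright card 62 wide along its y, 120 high, loose near the chuck. Leave alone. Origin at the centre of its underside.
- pot: Black pen pot radius 30, 85 high, pens to 128, loose near the chuck. Leave alone. Origin at the centre of its underside.

How it is judged (in metres and radians):
On the way:
1. the large blank lies flat on the chuck's face between the jaws, point towards the notched jaw, let go (z of blank in the frame of chuck between 0.044 and 0.052 m and x of blank in the frame of chuck between -0.022 and 0.022 m and y of blank in the frame of chuck between -0.015 and 0.015 m and angle between blank's own z axis and vertical below 0.12 rad and x of blank_tip in the frame of chuck above 0.008 m and contact force between the fingers and blank below 0.1 N), for 0.2 s.
At the end, for the whole second after the job is handed in: The large blank lies at rest flat on the chuck's face (within 4 mm of its height, tilt under 0.12 rad), within 15 mm of the axis along the jaws and 8 mm across, its length within 0.15 rad of the jaw axis and its point within 6 mm of the notch's middle, and each jaw presses on it with more than 4 N (z of blank in the frame of chuck between 0.044 and 0.052 m and x of blank in the frame of chuck between -0.015 and 0.015 m and y of blank in the frame of chuck between -0.008 and 0.008 m and angle between blank's own z axis and vertical below 0.12 rad and x of blank_tip in the frame of chuck above 0.008 m and y of blank_tip in the frame of chuck between -0.006 and 0.006 m and angle between the x axis of blank and the x axis of chuck, either way round below 0.15 rad and contact force between each of jaw_flat, jaw_notch and blank above 4 N and linear speed of blank below 0.01 m/s); the robot touches nothing.
It fails at once if the middle-sized blank is moved more than 20 mm or tipped (distance of small_a from where it was at the start of the episode above 0.02 m or angle between small_a's own z axis and vertical above 0.4 rad).
It fails at once if the smallest blank is moved more than 20 mm or tipped (distance of small_b from where it was at the start of the episode above 0.02 m or angle between small_b's own z axis and vertical above 0.4 rad).
It fails at once if the pump bottle is moved more than 20 mm or tipped (distance of bottle from where it was at the start of the episode above 0.02 m or angle between bottle's own z axis and vertical above 0.4 rad).
It fails at once if the card stand is moved more than 20 mm or tipped (distance of card from where it was at the start of the episode above 0.02 m or angle between card's own z axis and vertical above 0.4 rad).
It fails at once if the pen pot is moved more than 20 mm or tipped (distance of pot from where it was at the start of the episode above 0.02 m or angle between pot's own z axis and vertical above 0.4 rad).
It also fails if it takes over 64 s, if anything falls off the work surface, if the arm or the gripper's body presses on something with over 40 N, if the wrist force passes 120 N, or if a joint passes its speed limit or range.

## Robot

A 7-joint arm with a two-finger parallel gripper is mounted at the origin on the work surface. World frame = base frame: x ahead of the robot, y to its left, z up, the work surface at z = 0. Lengths are in mm, angles in rad, forces in N, time in s.
With the tool pointing down it reaches from about 400 to 875 mm from the base axis. Payload 4.4 kg.
Tool frame: the origin (TCP) lies between the finger pads; the fingertips stand 17 mm ahead of it and the grasp point (between the pads) lies 2 mm behind it; z points along the fingers, y is the line along which they close (so a half turn about z gives the same grasp; the last joint's range is limited). The gripper opens to 85 mm and grips with 20 to 120 N. Pads are 22 mm wide; open, the fingers measure 114 mm over their backs; the gripper's body (76 mm by 85 mm) begins 54 mm behind the grasp point. The pads swing forward as they close: fully open they stand 13 mm farther back than shut.
Start: joints at [-1.349, 0.628, 0.038, 1.517, -0.027, 0.996, -0.02], TCP at [184.474, 623.287, 248.313] pointing down, gripper open.
Joint ranges: [-3.06, 3.06], [-0.37, 2.12], [-1.25, 1.32], [0.18, 2.47], [-1.1, 4.24], [0.23, 1.98], [-2.94, 2.94]. Speed limits (rad/s): [2.57, 2.57, 3.14, 3.14, 3.14, 3.14, 3.14].

## Interface

Orientations are given as [roll, pitch, yaw] about the fixed x, y, z axes, in that order (R = Rz(yaw) Ry(pitch) Rx(roll)).
In Python, from cell import sensors, get_image, ctrl gives the robot as it stands.
- The arm moves only by the tool send_rows, never from a script. Its argument "series" is a list of rows, each a list of 3 entries, a list of its own where there are three numbers: the finger opening in mm, from 0 to 85.4, then the shift along the world's x, y, z in units of 60 mm (1.0 is 60 mm), then the turn, a rotation vector about the world's x, y, z in units of 5 degrees (1.0 is 5 degrees). A call has 1 to 8 rows; each row shifts and turns the commanded pose from where the row before left it; what a row does not reach is not made up. A row lasts 1/8 s, in which the tool goes at most 62.5 mm and 10.7 degrees, less where a joint would pass 70% of its speed; a pose out of reach is approached as far as the arm can. A call is refused whole if a number of a shift passes 1 or a number of a turn 1, either way. A call with a gripper value outside its range is refused whole. The fingers move at their own pace and stop on an object; the grip force is fixed at half the most. Time passes only in rows, so rows that do not move let the fingers close. It gives the time, the measured TCP pose, the force, the opening and the grip force at its end, in the units of the state.
- sensors.read_state(): the state, without advancing time (a new reading comes with each control period).
- get_image(name): name is "side" or "top"; returns a dict with "img" (400x640x3 uint8, red, green, blue), "depth" (400x640 float32, mm along the optical axis (not along the pixel's ray), 0 where there is no reading), "vfov" (degrees; the focal length in pixels is half the picture's height over the tangent of half this angle, whatever the lens; pixels are square), "cx", "cy" (the principal point, pixels), "world_to_cam" (4x4, takes a point from world to camera coordinates). Camera axes: x right, y down, z forward; pixel columns grow to the right and rows downward; lengths in mm; the calibration is good to about 2 mm. A picture is of the moment at which its call begins.
- ctrl.finish_job(): hands the job in; it is judged then, once.
The state is a dict: "clock": time; "qpos": joint angles; "qd": joint speeds; "tau": joint torques, N m; "eef_pos": TCP position; "tool_rot": TCP orientation; "force": force on the tool from outside, world axes, zero at the start; "torque": the same for the moment, N m; "width": finger opening in mm; "gripper_force": force on a finger pad.
Only numpy, scipy, OpenCV 4.12 (cv2) and the standard library are available. Lean on these libraries where they do the work, as an engineer would, in place of code of your own. Each camera call takes 0.05 s, during which the arm holds its last target. There are 200 camera calls.

## Working session

There is one attempt and no reset: what is moved stays moved. The work goes in short steps, Python scripts to look and compute and a tool call to move; the robot and the scene stay as the last step left them, time stands still between calls to the robot, and variables do not carry over. Pictures are saved under pics/ and viewed, at most 10 in all, crops included, and the job is handed in when it is done.

Besides the shell and the picture viewer there is one more tool, called after "Request:" as name(argument=value, ...) on one line, values as JSON. send_rows: Moves the arm, as the interface text tells. Its arguments: {"type":"object","properties":{"series":{"type":"array"}},"required":["series"]}

```bash
mkdir -p pics; cat > h.py <<'E'
import numpy as np, cv2
from cell import sensors, get_image, ctrl
def snap(n,f):
    d=get_image(n); cv2.imwrite('pics/'+f+'.png',d['img'][...,::-1]); np.savez('/tmp/'+f,**d); return d
def load(f): return dict(np.load('/tmp/'+f+'.npz'))
def foc(d): return d['img'].shape[0]/2/np.tan(np.radians(d['vfov'])/2)
def toworld(d,u,v,z=None):
    f=foc(d); r=np.array([(u-d['cx'])/f,(v-d['cy'])/f,1.]); T=np.linalg.inv(d['world_to_cam'])
    if z is None: return T[:3,:3]@(r*d['depth'][int(round(v)),int(round(u))])+T[:3,3]
    w=T[:3,:3]@r; return T[:3,3]+w*(z-T[2,3])/w[2]
def crop(d,f,u0,v0,u1,v1,k):
    cv2.imwrite('pics/'+f+'.png',cv2.resize(d['img'][v0:v1,u0:u1,::-1],None,fx=k,fy=k,interpolation=cv2.INTER_CUBIC))
E
python3 - <<'E'
from h import *
s=sensors.read_state(); print(s['clock'],s['eef_pos'],s['tool_rot'],s['width'])
for n in('top','side'):
    d=snap(n,n+'0'); print(n,d['vfov'],np.linalg.inv(d['world_to_cam']).round(2))
E
```

```text
0.0 [184.28722903 622.70456795 247.39388267] [-3.13969204e+00  4.11020562e-05  2.85384453e+00] 85.58061717337358
top 51.978003651036694 [[ 1.0000e-02 -1.0000e+00  8.0000e-02  5.0972e+02]
 [-1.0000e+00 -1.0000e-02  3.0000e-02  1.0490e+01]
 [-3.0000e-02 -9.0000e-02 -1.0000e+00  9.1136e+02]
 [ 0.0000e+00  0.0000e+00  0.0000e+00  1.0000e+00]]
side 45.45590038408708 [[-1.0000e+00 -7.0000e-02  5.0000e-02  5.3389e+02]
 [-9.0000e-02  7.5000e-01 -6.5000e-01  8.4466e+02]
 [ 1.0000e-02 -6.6000e-01 -7.5000e-01  9.9143e+02]
 [ 0.0000e+00  0.0000e+00  0.0000e+00  1.0000e+00]]
```

View pics/top0.png

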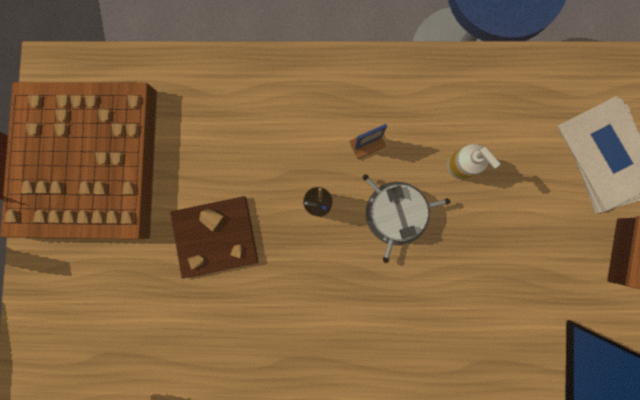

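View pics/side0.png

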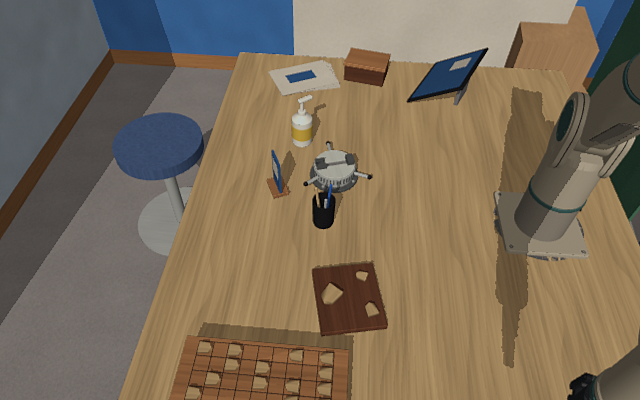

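The top view shows the stand with the large blank near (211,219). The chuck is near (398,213), with bar balls at about (366,178), (447,202) and (387,260). Next I'll enlarge both areas.

```bash
python3 - <<'E'
from h import *
d=load('top0'); a=cv2.resize(d['img'][160:280,335:475,::-1],None,fx=5,fy=5,interpolation=cv2.INTER_CUBIC)
cv2.imwrite('pics/c1.png',a)
crop(d,'c2',165,190,265,285,6)
print(foc(d), d['cx'],d['cy'])
E
```

```text
410.26062331103475 322.18786013762565 196.36146088926355
```

View pics/c1.png

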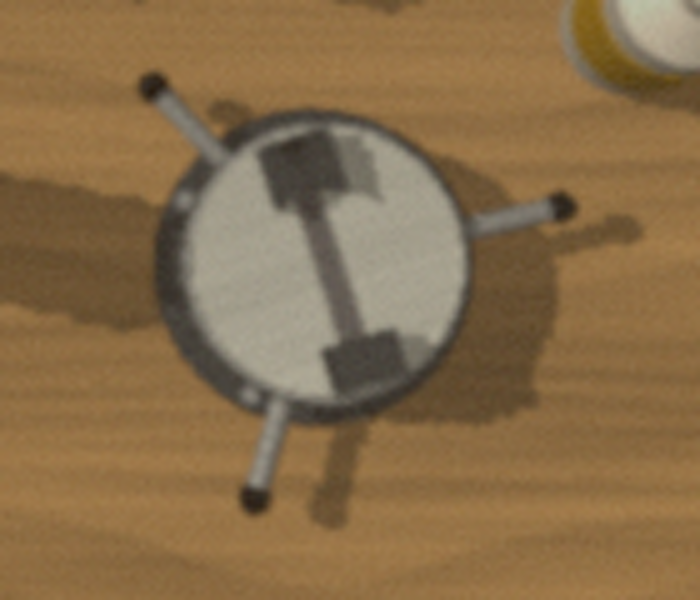

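View pics/c2.png

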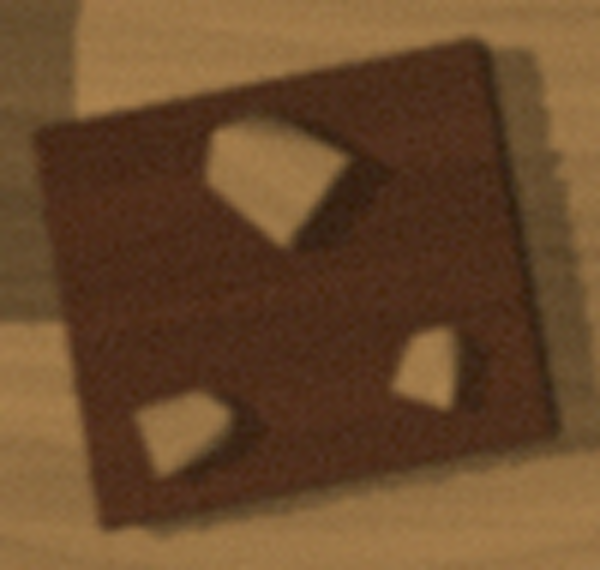

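```bash
python3 - <<'E'
from h import *
d=load('top0'); s=load('side0')
a=cv2.resize(d['img'][180:245,365:435,::-1],None,fx=8,fy=8,interpolation=cv2.INTER_CUBIC)[:520]
b=cv2.resize(s['img'][140:200,300:375,::-1],None,fx=8,fy=8,interpolation=cv2.INTER_CUBIC)
m=np.zeros((520,1170,3),np.uint8); m[:520,:560]=a; m[:480,570:]=b
m=cv2.convertScaleAbs(m,alpha=1.7); m=cv2.resize(m,(800,356),interpolation=cv2.INTER_AREA)
cv2.imwrite('pics/j.png',m)
W=lambda u,v,z:toworld(d,u,v,z)[:2].round(1)
B=lambda p,z:W(165+p[0]/6,190+p[1]/6,z)
C=lambda p,z:W(335+p[0]/5,160+p[1]/5,z)
print('blank',[B(p,32) for p in[(350,160),(288,250),(207,180),(213,132),(258,112)]])
print('balls',[C(p,33) for p in[(152,86),(561,206),(255,497)]])
# circle through balls
P=np.array([C(p,33) for p in[(152,86),(561,206),(255,497)]]); print('axis',P.mean(0),np.linalg.norm(P-P.mean(0),axis=1))
print('face ell', [C(p,48) for p in[(187,250),(470,255),(315,118),(330,405)]])
print('jaws top', [C(p,64) for p in[(258,152),(330,130),(345,190),(270,208)]],[C(p,64) for p in[(322,350),(395,330),(408,372),(336,398)]])
print('small',B((185,430),28),B((430,370),27),'bottle',W(470,160,110),'pot',W(318,201,85),'card',W(370,147,5), W(371,132,120))
z=np.array([toworld(d,u,v)[2] for u,v in [(211,219),(398,213),(200,270)]]);print(z)
E
```

```text
blank [array([538.4, 247.1]), array([505.9, 268.4]), array([530.6, 298.6]), array([547.9, 297.1]), array([555.3, 281. ])]
balls [array([627. , -58.1]), array([ 577.2, -232.1]), array([ 452.4, -102.2])]
axis [ 552.2 -130.8] [104.30882034 104.33930228 103.81714695]
face ell [array([555.7, -71.9]), array([ 555.1, -189.9]), array([ 612.1, -125.5]), array([ 491.8, -131.4])]
jaws top [array([595.8, -99.5]), array([ 605.3, -129.2]), array([ 580.4, -135.2]), array([ 572.6, -104.4])] [array([ 514.5, -125.6]), array([ 523.1, -155.4]), array([ 506. , -160.6]), array([ 495. , -131.3])]
small [441.2 304.4] [463.7 217. ] bottle [ 652.7 -256.2] pot [570.7  41.3] card [698.9 -70.2] [704.6 -61.8]
[30.76283898 46.82900697 16.22476844]
```

View pics/j.png

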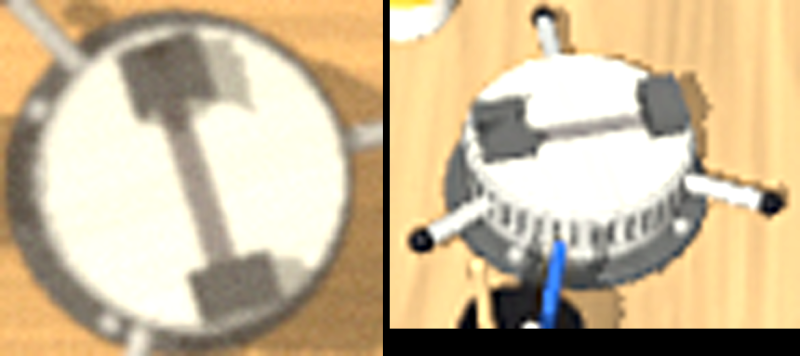

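The notch is on the far jaw (+x world side): the V shows on the left jaw in the side view. The chuck axis is at (552,-131) with yaw about 17.7°. The blank is at (535,277) with yaw about 57°. I'll move above the blank now.

Request:
send_rows(series=[[70,[0.244,-0.24,-0.096],[0,0,-0.888]],[70,[0.244,-0.24,-0.096],[0,0,-0.888]],[70,[0.244,-0.24,-0.096],[0,0,-0.888]],[70,[0.244,-0.24,-0.096],[0,0,-0.888]],[70,[0.244,-0.24,-0.096],[0,0,-0.888]],[70,[0.244,-0.24,-0.096],[0,0,-0.888]],[70,[0.244,-0.24,-0.096],[0,0,-0.888]],[70,[0.244,-0.24,-0.096],[0,0,-0.888]]])

```text
clock: 1.1
eef_pos: [302.6, 507.1, 201.9]
tool_rot: [3.142, -0.0, 2.229]
force: [-0.2, -0.3, -0.3]
width: 69.9
gripper_force: 0.0
```

Request:
send_rows(series=[[70,[0.244,-0.24,-0.096],[0,0,-0.888]],[70,[0.244,-0.24,-0.096],[0,0,-0.888]],[70,[0.244,-0.24,-0.096],[0,0,-0.888]],[70,[0.244,-0.24,-0.096],[0,0,-0.888]],[70,[0.244,-0.24,-0.096],[0,0,-0.888]],[70,[0.244,-0.24,-0.096],[0,0,-0.888]],[70,[0.244,-0.24,-0.096],[0,0,-0.888]],[70,[0.244,-0.24,-0.096],[0,0,-0.888]]])

```text
clock: 2.1
eef_pos: [419.7, 391.9, 155.8]
tool_rot: [3.142, -0.0, 1.609]
force: [0.1, 0.1, -0.4]
width: 70.2
gripper_force: 0.0
```

Request:
send_rows(series=[[70,[0.244,-0.24,-0.096],[0,0,-0.888]],[70,[0.244,-0.24,-0.096],[0,0,-0.888]],[70,[0.244,-0.24,-0.096],[0,0,-0.888]],[70,[0.244,-0.24,-0.096],[0,0,-0.888]],[70,[0.244,-0.24,-0.096],[0,0,-0.888]],[70,[0.244,-0.24,-0.096],[0,0,-0.888]],[70,[0.244,-0.24,-0.096],[0,0,-0.888]],[70,[0.244,-0.24,-0.096],[0,0,-0.888]]])

```text
clock: 3.1
eef_pos: [536.8, 276.7, 109.7]
tool_rot: [3.142, -0.0, 0.989]
force: [-1.0, -0.8, 0.1]
width: 70.6
gripper_force: 0.0
```

Request:
send_rows(series=[[70,[0,0,0],[0,0,0]],[70,[0,0,0],[0,0,0]]])

```text
clock: 3.35
eef_pos: [535.3, 278.3, 109.9]
tool_rot: [-3.14, 0.0, 0.995]
force: [-0.0, -0.4, 0.8]
width: 70.2
gripper_force: 0.0
```

Request:
send_rows(series=[[70,[0,0,-0.3],[0,0,0]],[70,[0,0,-0.3],[0,0,0]],[70,[0,0,-0.3],[0,0,0]],[70,[0,0,-0.2],[0,0,0]],[70,[0,0,-0.1],[0,0,0]],[70,[0,0,0],[0,0,0]],[30,[0,0,0],[0,0,0]],[30,[0,0,0],[0,0,0]]])

```text
clock: 4.35
eef_pos: [536.3, 277.9, 38.8]
tool_rot: [3.141, -0.001, 0.994]
force: [-2.3, -1.6, 23.0]
width: 34.6
gripper_force: 35.1
```

Request:
send_rows(series=[[25,[0,0,0],[0,0,0]],[25,[0,0,0],[0,0,0]],[25,[0,0,0],[0,0,0]],[25,[0,0,0],[0,0,0]]])

```text
clock: 4.85
eef_pos: [536.3, 277.8, 39.2]
tool_rot: [3.141, -0.001, 0.994]
force: [-1.0, -0.2, 5.6]
width: 33.6
gripper_force: 59.1
```

Request:
send_rows(series=[[25,[0,0,0.2],[0,0,0]],[25,[0,0,0.5],[0,0,0]],[25,[0,0,0.6],[0,0,0]],[25,[0,0,0.5],[0,0,0]],[25,[0,0,0.2],[0,0,0]],[25,[0,0,0],[0,0,0]]])

```text
clock: 5.6
eef_pos: [536.0, 278.0, 158.7]
tool_rot: [3.141, -0.001, 0.994]
force: [-0.8, 0.6, 0.1]
width: 33.1
gripper_force: 59.6
```

```bash
python3 - <<'E'
from h import *
s=snap('side','s1'); p=s['world_to_cam']@np.array([536,278,140,1]); f=foc(s); u,v=int(f*p[0]/p[2]+s['cx']),int(f*p[1]/p[2]+s['cy']); print(u,v)
t=snap('top','t1'); p=t['world_to_cam']@np.array([536,278,140,1]); f=foc(t); u2,v2=int(f*p[0]/p[2]+t['cx']),int(f*p[1]/p[2]+t['cy'])
m=np.hstack([cv2.resize(x['img'][b-40:b+40,a-40:a+40,::-1],None,fx=5,fy=5,interpolation=cv2.INTER_CUBIC) for x,a,b in((s,u,v),(t,u2,v2))])
cv2.imwrite('pics/g.png',m)
E
```

```text
331 266
```

View pics/g.png

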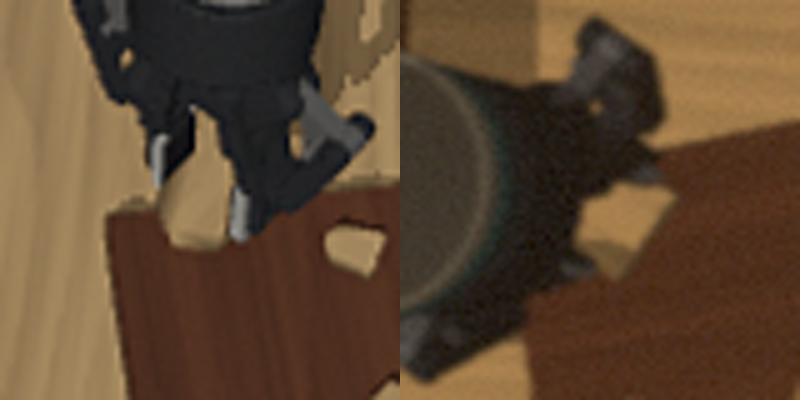

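```bash
python3 - <<'E'
from h import *
t=load('t1'); f=foc(t); p=t['world_to_cam']@np.array([536,278,140,1]); a,b=int(f*p[0]/p[2]+t['cx']),int(f*p[1]/p[2]+t['cy'])
px=lambda x,y:(a-40+(x-400)/5,b-40+y/5)
for q in[(678,195),(620,275)]: print(toworld(t,*px(*q),150).round(1))
for q in[(660,205),(620,265),(640,230),(620,210),(600,235)]: print('depth',q,toworld(t,*px(*q)).round(1))
print(sensors.read_state()['width'])
E
```

```text
[539.2 247.  150. ]
[509.1 267.7 150. ]
depth (660, 205) [535.3 253.  152. ]
depth (620, 265) [512.8 268.2 148.9]
depth (640, 230) [525.9 261.  149.3]
depth (620, 210) [533.2 267.8 152.6]
depth (600, 235) [523.9 276.5 148. ]
33.60506214907093
```

The grasp is good: the blank sits centred in the pads. Moving to the chuck, raised to clear the pens.

Request:
send_rows(series=[[25,[0.018,-0.425,0.2],[0,0,-0.4875]],[25,[0.018,-0.425,0.2],[0,0,-0.4875]],[25,[0.018,-0.425,0.2],[0,0,-0.4875]],[25,[0.018,-0.425,0.2],[0,0,-0.4875]],[25,[0.018,-0.425,0],[0,0,-0.4875]],[25,[0.018,-0.425,0],[0,0,-0.4875]],[25,[0.018,-0.425,0],[0,0,-0.4875]],[25,[0.018,-0.425,0],[0,0,-0.4875]]])

```text
clock: 6.7
eef_pos: [544.1, 72.0, 205.6]
tool_rot: [-3.141, 0.001, 0.651]
force: [0.1, 0.3, -1.5]
width: 33.0
gripper_force: 59.6
```

Request:
send_rows(series=[[25,[0.018,-0.425,0],[0,0,-0.4875]],[25,[0.018,-0.425,0],[0,0,-0.4875]],[25,[0.018,-0.425,0],[0,0,-0.4875]],[25,[0.018,-0.425,0],[0,0,-0.4875]],[25,[0.018,-0.425,0],[0,0,-0.4875]],[25,[0.018,-0.425,0],[0,0,-0.4875]],[25,[0.018,-0.425,0],[0,0,-0.4875]],[25,[0.018,-0.425,0],[0,0,-0.4875]]])

```text
clock: 7.7
eef_pos: [552.4, -131.8, 205.4]
tool_rot: [-3.141, 0.001, 0.31]
force: [-0.2, -0.2, 0.7]
width: 33.1
gripper_force: 59.5
```

Request:
send_rows(series=[[25,[0,0,-0.3],[0,0,0]],[25,[0,0,-0.5],[0,0,0]],[25,[0,0,-0.5],[0,0,0]],[25,[0,0,-0.3],[0,0,0]],[25,[0,0,0],[0,0,0]],[25,[0,0,0],[0,0,0]]])

```text
clock: 8.45
eef_pos: [553.6, -130.5, 110.6]
tool_rot: [3.141, -0.001, 0.313]
force: [0.9, 0.2, 0.3]
width: 33.3
gripper_force: 59.6
```

Request:
send_rows(series=[[25,[0,0,-0.25],[0,0,0]],[25,[0,0,-0.2],[0,0,0]],[25,[0,0,-0.12],[0,0,0]],[25,[0,0,-0.06],[0,0,0]],[25,[0,0,-0.03],[0,0,0]],[25,[0,0,0],[0,0,0]]])

```text
clock: 9.2
eef_pos: [553.2, -130.4, 70.6]
tool_rot: [3.141, -0.0, 0.313]
force: [-0.5, 0.4, 0.2]
width: 33.4
gripper_force: 59.6
```

Request:
send_rows(series=[[25,[0,0,-0.02],[0,0,0]],[25,[0,0,0],[0,0,0]]])

```text
clock: 9.45
eef_pos: [553.2, -130.3, 69.4]
tool_rot: [3.142, -0.0, 0.313]
force: [0.4, 0.8, 0.3]
width: 33.3
gripper_force: 59.6
```

Request:
send_rows(series=[[25,[0,0,-0.015],[0,0,0]],[25,[0,0,0],[0,0,0]],[40,[0,0,0],[0,0,0]],[50,[0,0,0],[0,0,0]],[60,[0,0,0],[0,0,0]],[60,[0,0,0],[0,0,0]]])

```text
clock: 10.2
eef_pos: [553.1, -130.3, 68.3]
tool_rot: [3.142, 0.0, 0.313]
force: [-0.5, -0.1, -0.2]
width: 60.0
gripper_force: 0.0
```

Request:
send_rows(series=[[60,[0,0,0.2],[0,0,0]],[60,[0,0,0.5],[0,0,0]],[60,[0,0,0.8],[0,0,0]],[60,[-0.5,-0.5,0.5],[0,0,1]],[60,[-0.6,-0.5,0],[0,0,1]],[60,[-0.6,-0.5,0],[0,0,1]],[60,[-0.5,-0.5,0],[0,0,1]],[60,[0,0,0],[0,0,1]]])

```text
clock: 11.2
eef_pos: [418.3, -253.4, 189.6]
tool_rot: [3.14, 0.001, 0.746]
force: [0.2, 0.4, -0.6]
width: 59.9
gripper_force: 0.0
```

```bash
python3 - <<'E'
from h import *
d=snap('top','t2'); crop(d,'c3',335,160,475,280,5)
E
```

```text
(no output)
```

View pics/c3.png

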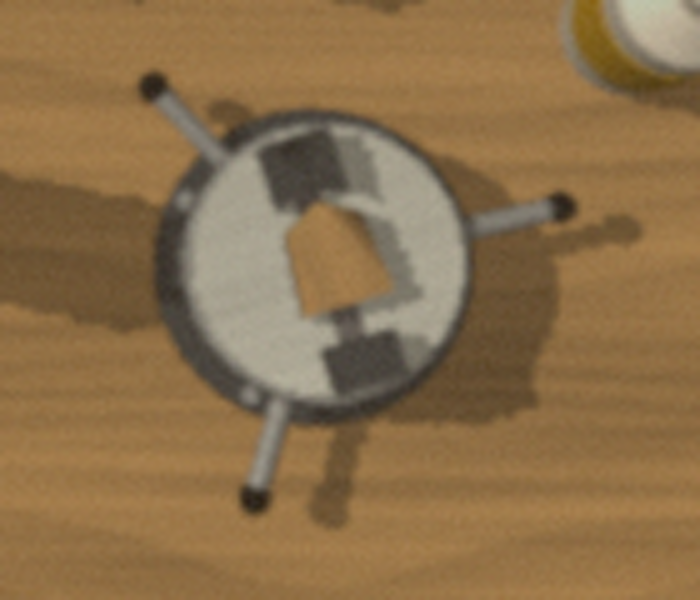

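The blank is lying centred, tip aligned with the notch. I'll push bar2 from the near side first because there is free space there, then bar1. Closing the fingers and going round.

Request:
send_rows(series=[[0,[0.087,0.219,0],[0,0,1]],[0,[0.087,0.219,0],[0,0,1]],[0,[0.087,0.219,0],[0,0,1]],[0,[0.087,0.219,0],[0,0,1]],[0,[0.087,0.219,0],[0,0,1]],[0,[0.087,0.219,0],[0,0,1]],[0,[0.087,0.219,0],[0,0,1]],[0,[0.087,0.219,0],[0,0,1]]])

```text
clock: 12.25
eef_pos: [463.3, -144.5, 188.9]
tool_rot: [3.141, 0.0, 1.45]
force: [-0.2, -0.4, 0.3]
width: -0.1
gripper_force: 0.0
```

Request:
send_rows(series=[[0,[0,0,-0.09],[0,0,1]],[0,[0,0,-0.09],[0,0,1]],[0,[0,0,-0.09],[0,0,1]],[0,[0,0,-0.09],[0,0,1]],[0,[0,0,-0.09],[0,0,1]],[0,[0,0,-0.09],[0,0,1]],[0,[0,0,-0.09],[0,0,1]],[0,[0,0,-0.09],[0,0,1]]])

```text
clock: 13.25
eef_pos: [463.2, -145.1, 145.5]
tool_rot: [3.141, 0.001, 2.148]
force: [-0.4, -1.1, -0.6]
width: -0.0
gripper_force: 0.0
```

Request:
send_rows(series=[[0,[0,0,-0.09],[0,0,1]],[0,[0,0,-0.09],[0,0,1]],[0,[0,0,-0.09],[0,0,1]],[0,[0,0,-0.09],[0,0,1]],[0,[0,0,-0.09],[0,0,1]],[0,[0,0,-0.09],[0,0,1]],[0,[0,0,-0.09],[0,0,1]],[0,[0,0,-0.09],[0,0,1]]])

```text
clock: 14.25
eef_pos: [463.3, -145.3, 102.2]
tool_rot: [-3.141, 0.001, 2.846]
force: [0.0, -0.6, -0.1]
width: 0.1
gripper_force: 0.0
```

Request:
send_rows(series=[[0,[0,0,0],[0,0,0]],[0,[0,0,0],[0,0,0]]])

```text
clock: 14.5
eef_pos: [463.1, -145.2, 102.3]
tool_rot: [-3.141, 0.0, 2.842]
force: [-0.1, 0.4, -0.2]
width: -0.2
gripper_force: 0.0
```

```bash
cat > arc.py <<'E'
import numpy as np,sys
# phi0 phi1 n c : rows along the arc
p0,p1,n,c,r=map(float,sys.argv[1:6]); P=np.radians(np.linspace(p0,p1,int(n)+1))
X=np.array([552+r*np.cos(P)-c*np.sin(P),-131+r*np.sin(P)+c*np.cos(P)]).T
print(X[0].round(1),X[-1].round(1)); print((np.diff(X,axis=0)/60).round(3).tolist())
E
python3 arc.py 164 114 10 19 82; python3 arc.py -126 -181 11 19 82;python3 arc.py -126 -126 1 38 82
```

```text
[ 467.9 -126.7] [501.3 -63.8]
[[0.012, 0.122], [0.022, 0.12], [0.033, 0.118], [0.043, 0.115], [0.053, 0.111], [0.062, 0.105], [0.071, 0.1], [0.079, 0.093], [0.087, 0.086], [0.094, 0.078]]
[ 519.2 -208.5] [ 469.7 -148.6]
[[-0.111, 0.053], [-0.105, 0.062], [-0.1, 0.071], [-0.093, 0.079], [-0.086, 0.087], [-0.078, 0.094], [-0.069, 0.101], [-0.06, 0.106], [-0.051, 0.111], [-0.041, 0.115], [-0.031, 0.118]]
[ 534.5 -219.7] [ 534.5 -219.7]
[[0.0, 0.0]]
```

Request:
send_rows(series=[[0,[0,0,-0.3],[0,0,0]],[0,[0,0,-0.4],[0,0,0]],[0,[0,0,-0.2],[0,0,0]],[0,[0,0,-0.1],[0,0,0]],[0,[0,0,0],[0,0,0]]])

```text
clock: 15.12
eef_pos: [463.0, -145.2, 42.0]
tool_rot: [-3.142, -0.0, 2.844]
force: [0.2, -0.2, -0.8]
width: -0.3
gripper_force: 0.0
```

Approach first (+5, +18 mm), then go along the arc.

Request:
send_rows(series=[[0,[0.04,0.15,0],[0,0,0]],[0,[0.04,0.15,0],[0,0,0]],[0,[0.012,0.122,0],[0,0,-1]],[0,[0.022,0.12,0],[0,0,-1]]])

```text
clock: 15.62
eef_pos: [469.9, -112.7, 42.4]
tool_rot: [-3.141, 0.001, 2.666]
force: [-0.7, -3.4, 0.0]
width: 0.3
gripper_force: 1.5
```

Request:
send_rows(series=[[0,[0.033,0.118,0],[0,0,-1]],[0,[0.043,0.115,0],[0,0,-1]],[0,[0.053,0.111,0],[0,0,-1]],[0,[0.062,0.105,0],[0,0,-1]]])

```text
clock: 16.12
eef_pos: [480.3, -85.4, 42.3]
tool_rot: [-3.14, -0.001, 2.318]
force: [-2.2, -1.5, 1.6]
width: -0.1
gripper_force: 1.8
```

Request:
send_rows(series=[[0,[0.071,0.1,0],[0,0,-1]],[0,[0.079,0.093,0],[0,0,-1]],[0,[0.087,0.086,0],[0,0,-1]],[0,[0.094,0.078,0],[0,0,-1]]])

```text
clock: 16.62
eef_pos: [499.5, -63.2, 42.2]
tool_rot: [-3.139, -0.002, 1.969]
force: [-2.6, -0.2, 3.9]
width: 0.3
gripper_force: 2.0
```

```bash
python3 - <<'E'
from h import *
d=snap('top','t3'); crop(d,'c4',335,160,475,280,5)
E
```

```text
(no output)
```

View pics/c4.png

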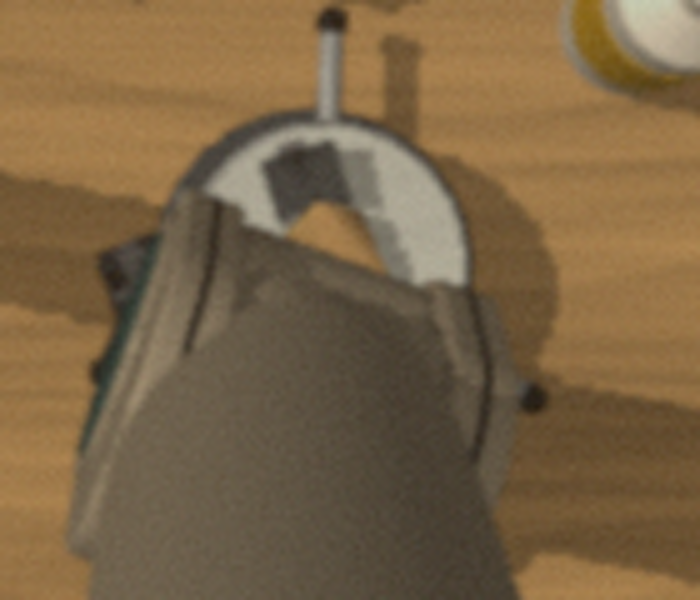

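Pushing works: bar0 is now at about 0°, so the sleeve has turned roughly 45°. I'll back off, lift, and go over to bar1.

Request:
send_rows(series=[[0,[-0.25,-0.12,0],[0,0,0]],[0,[0,0,0.4],[0,0,0]],[0,[0,0,0.8],[0,0,0]],[0,[0,0,0.4],[0,0,0]],[0,[0.1,-0.25,0],[0,0,-0.9]],[0,[0.1,-0.25,0],[0,0,-0.9]],[0,[0.1,-0.25,0],[0,0,-0.9]],[0,[0.1,-0.25,0],[0,0,-0.9]]])

```text
clock: 17.68
eef_pos: [509.9, -133.0, 137.0]
tool_rot: [-3.14, -0.0, 1.651]
force: [0.5, 0.8, -0.5]
width: 0.0
gripper_force: 0.0
```

Request:
send_rows(series=[[0,[0.09,-0.25,0],[0,0,-0.9]],[0,[0.09,-0.25,0],[0,0,-0.9]],[0,[0.09,-0.25,0],[0,0,-0.9]],[0,[0.09,-0.25,0],[0,0,-0.9]],[0,[0.09,-0.25,0],[0,0,-0.9]],[0,[0.09,-0.25,0],[0,0,-0.9]],[0,[0,0,0],[0,0,-0.9]],[0,[0,0,0],[0,0,-0.9]]])

```text
clock: 18.68
eef_pos: [542.4, -222.3, 137.6]
tool_rot: [-3.141, 0.0, 1.023]
force: [-0.2, 0.9, -0.6]
width: -0.0
gripper_force: 0.0
```

```bash
python3 - <<'E'
from h import *
d=load('t3')
for p in[(330,20),(533,398)]:
    w=toworld(d,335+p[0]/5,160+p[1]/5,33)[:2]-[552.2,-130.8]; print(np.degrees(np.arctan2(w[1],w[0])),np.hypot(*w))
E
for a in 119 117 ; do python3 arc.py -$a -$((a+60)) 12 19 82; done
```

```text
-1.9894595719809671 104.26957330769996
-122.5651636932089 105.08090602592598
[ 528.9 -211.9] [ 470.3 -151.4]
[[-0.116, 0.039], [-0.112, 0.049], [-0.108, 0.058], [-0.102, 0.067], [-0.096, 0.076], [-0.089, 0.084], [-0.081, 0.092], [-0.073, 0.098], [-0.064, 0.104], [-0.055, 0.109], [-0.045, 0.114], [-0.035, 0.117]]
[ 531.7 -212.7] [ 471.1 -154.3]
[[-0.117, 0.035], [-0.114, 0.045], [-0.11, 0.055], [-0.104, 0.064], [-0.098, 0.073], [-0.092, 0.081], [-0.084, 0.089], [-0.076, 0.096], [-0.068, 0.102], [-0.058, 0.108], [-0.049, 0.112], [-0.039, 0.116]]
```

```bash
python3 arc.py -122 -197 15 14 82
```

```text
[ 520.4 -208. ] [ 469.5 -120.4]
[[-0.11, 0.051], [-0.105, 0.06], [-0.099, 0.069], [-0.093, 0.077], [-0.086, 0.085], [-0.078, 0.092], [-0.07, 0.099], [-0.061, 0.105], [-0.051, 0.109], [-0.042, 0.114], [-0.032, 0.117], [-0.021, 0.119], [-0.011, 0.12], [-0.0, 0.121], [0.01, 0.121]]
```

Request:
send_rows(series=[[0,[0,0,-0.4],[0,0,0]],[0,[0,0,-0.6],[0,0,0]],[0,[0,0,-0.4],[0,0,0]],[0,[0,0,-0.2],[0,0,0]],[0,[-0.18,0.12,0],[0,0,0]],[0,[-0.18,0.12,0],[0,0,0]],[0,[0,0,0],[0,0,0]]])

```text
clock: 19.55
eef_pos: [520.3, -206.5, 43.0]
tool_rot: [3.141, -0.001, 1.029]
force: [0.9, -0.4, -0.1]
width: 0.2
gripper_force: 0.0
```

Request:
send_rows(series=[[0,[-0.11,0.051,0],[0,0,-1]],[0,[-0.105,0.06,0],[0,0,-1]],[0,[-0.099,0.069,0],[0,0,-1]],[0,[-0.093,0.077,0],[0,0,-1]],[0,[-0.086,0.085,0],[0,0,-1]]])

```text
clock: 20.18
eef_pos: [492.9, -188.4, 43.3]
tool_rot: [3.136, -0.002, 0.589]
force: [1.2, -3.6, -0.5]
width: -0.4
gripper_force: 1.6
```

Request:
send_rows(series=[[0,[-0.078,0.092,0],[0,0,-1]],[0,[-0.07,0.099,0],[0,0,-1]],[0,[-0.061,0.105,0],[0,0,-1]]])

```text
clock: 20.55
eef_pos: [479.7, -170.9, 43.2]
tool_rot: [3.137, -0.002, 0.327]
force: [-0.1, -3.1, 1.7]
width: 0.3
gripper_force: 1.8
```

Request:
send_rows(series=[[0,[-0.051,0.109,0],[0,0,-1]],[0,[-0.042,0.114,0],[0,0,-1]]])

```text
clock: 20.8
eef_pos: [473.5, -157.6, 43.1]
tool_rot: [3.137, -0.002, 0.152]
force: [-1.5, -4.7, 1.5]
width: 0.1
gripper_force: 2.8
```

Bar1 is at about -171°, and only friction resists so far. Continuing one row at a time.

Request:
send_rows(series=[[0,[-0.032,0.117,0],[0,0,-1]]])

```text
clock: 20.92
eef_pos: [471.7, -152.7, 43.3]
tool_rot: [3.134, -0.003, 0.063]
force: [-2.2, -11.1, -0.8]
width: 0.4
gripper_force: 4.5
```

Request:
send_rows(series=[[0,[-0.011,0.06,0],[0,0,-0.5]],[0,[0,0,0],[0,0,0]]])

```text
clock: 21.18
eef_pos: [470.9, -150.4, 43.3]
tool_rot: [3.131, -0.003, 0.022]
force: [-2.2, -9.8, -0.0]
width: 0.0
gripper_force: 4.4
```

Request:
send_rows(series=[[0,[-0.005,0.06,0],[0,0,0]],[0,[0,0,0],[0,0,0]]])

```text
clock: 21.42
eef_pos: [470.6, -148.3, 43.3]
tool_rot: [3.129, -0.003, 0.021]
force: [-3.1, -11.7, -0.6]
width: 0.0
gripper_force: 5.4
```

Request:
send_rows(series=[[0,[-0.005,0.06,0],[0,0,0]],[0,[0,0,0],[0,0,0]]])

```text
clock: 21.68
eef_pos: [470.4, -146.0, 43.4]
tool_rot: [3.127, -0.004, 0.02]
force: [-2.5, -14.9, -2.6]
width: 0.1
gripper_force: 6.3
```

Request:
send_rows(series=[[0,[0,0.06,0],[0,0,0]],[0,[0,0.06,0],[0,0,0]],[0,[0,0,0],[0,0,0]]])

```text
clock: 22.05
eef_pos: [470.3, -141.6, 43.5]
tool_rot: [3.122, -0.004, 0.018]
force: [-4.1, -19.3, -4.6]
width: -0.2
gripper_force: 8.2
```

Request:
send_rows(series=[[0,[0,0.06,0],[0,0,0]],[0,[0,0,0],[0,0,0]]])

```text
clock: 22.3
eef_pos: [470.3, -139.4, 43.6]
tool_rot: [3.12, -0.005, 0.017]
force: [-2.9, -21.2, -5.0]
width: 0.4
gripper_force: 9.2
```

Request:
send_rows(series=[[0,[0,-0.15,0],[0,0,0]],[0,[0,-0.2,0],[0,0,0]],[0,[0,-0.2,0],[0,0,0]],[0,[0,0,0.4],[0,0,0]],[0,[0,0,0.9],[0,0,0]],[0,[-0.3,-0.7,0.4],[0,0,0]],[0,[-0.3,-0.8,0],[0,0,0]],[0,[0,-0.8,0],[0,0,0]]])

```text
clock: 23.3
eef_pos: [433.1, -297.8, 144.8]
tool_rot: [-3.139, -0.001, 0.026]
force: [1.7, 0.2, -0.6]
width: 0.3
gripper_force: 0.0
```

```bash
python3 - <<'E'
from h import *
d=snap('top','t4'); crop(d,'c5',335,160,475,280,5)
E
```

View pics/c5.png

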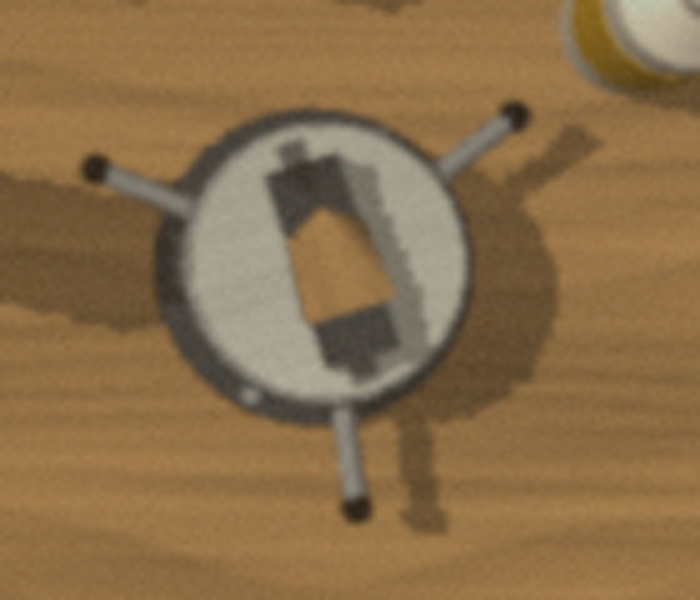

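The picture shows both jaws against the blank, near (340,270) in the crop, with its tip seated in the notch near (322,208). The tool is clear, so I'll let it settle and hand the job in.

Request:
send_rows(series=[[0,[0,0,0],[0,0,0]],[0,[0,0,0],[0,0,0]]])

```text
clock: 23.6
eef_pos: [434.1, -296.0, 143.7]
tool_rot: [-3.139, 0.0, 0.027]
force: [0.4, 0.4, -0.5]
width: 0.0
gripper_force: 0.0
```

```bash
python3 -c "
from h import *
print(ctrl.finish_job())"
```

```text
the job is handed in; nothing more can be done
None
```

I handed the job in at 23.6 s: the last picture shows the large blank clamped between both jaws with its point in the notch, but I couldn't measure the jaw force directly and the hand-in returned no verdict.

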